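# Fill the saw-arbor housing: spacer ring, then ball bearing

## Task

Finish the saw-arbor housing that stands open on the bench: one bearing already lies at the bottom of its bore. From the sloping rack take the short spacer ring and drop it into the bore so that it lies flat on that bearing, then drop the ball bearing in on top of it, fully home. Leave the long sleeve on the rack and the grease tub and wrench where they are.

Things in the scene. Friction and masses are not known exactly. Their poses are not given: they have to be found in the camera images.
- housing: Grey cast bearing housing, open at the top and bolted down: square flange 112 x 112 x 14 mm below, round body 88 mm across, 86 mm high in all. Its bore is upright, 65 mm across, and widens to 72 mm over the top 5 mm (a lead-in chamfer). A bearing of 20 mm already fills the bottom of the bore, its top face 34 mm above the bench, so the bore is free from there up to the rim (52 mm deep). Origin: on the bore's axis at the underside, level with the bench; z up along the bore.
- spacer_center (a point): Short spacer ring, plain bright steel: outside 62 mm, bore 50 mm, 24 mm high, about 0.2 kg, loose. Lies flat on the rack's slope, its lower rim against the lip. This point: centre of the ring, half-way up; z is the ring's axis (on the rack it points up, square to the slope).
- bearing_center (a point): Ball bearing, bright steel rings with black seals between them: outside 62 mm, bore 30 mm, 20 mm high, about 0.26 kg, loose. Lies on the rack like the spacer. This point: its centre, half-way up; z is its axis (on the rack it points up, square to the slope).
- sleeve_center (a point): Long sleeve, plain bright steel, not needed: outside 62 mm, bore 50 mm, 44 mm high, loose, on the same rack. This point: its centre, half-way up; z is its axis.
- rack: Grey sheet-steel parts rack, fixed: 360 mm long (its y), 120 mm deep. Its top slopes at 28 degrees, rising to the robot's left (away from the housing) from 30 mm above the bench to 93 mm at the back; a lip 9 mm high on the low edge stops the parts. Ring, bearing and long sleeve lie on it in any order, about 108 mm apart. Origin: centre of the underside; x points uphill, y along its length.
- tub: White grease tub with black lid, 84 mm across, 75 mm high, beyond the housing. Origin: centre of the underside. To be left alone.
- wrench_grip (a point): Wrench 200 mm long lying flat on the bench between the housing and the rack; this point is on its handle. To be left alone.
There are look-alikes about, which are no part of the job. Leave any brown or yellow look-alike of the part that bears bearing_center alone.

How it is judged:
On the way:
1. the short spacer ring lies flat on the lower bearing inside the bore (horizontal distance between spacer_center and housing below 0.004 m and z of spacer_center in the frame of housing between 0.0435 and 0.0485 m and angle between the z axis of spacer_center and the z axis of housing, either way round below 0.07 rad), for 0.2 s.
At the end, for the whole second after the job is handed in: Both parts rest in the bore within 4 mm of its axis and 4 degrees of square: the short spacer ring on the lower bearing (its centre 46 mm above the bench, within 2.5 mm) and the ball bearing on the ring (its centre 68 mm above the bench, within 2.5 mm) (all of step 1 and horizontal distance between bearing_center and housing below 0.004 m and z of bearing_center in the frame of housing between 0.0655 and 0.0705 m and angle between the z axis of bearing_center and the z axis of housing, either way round below 0.07 rad); the robot touches nothing.
It fails at once if the long sleeve is moved by more than 20 mm (distance of sleeve_center from where it was at the start of the episode above 0.02 m).
It fails at once if the grease tub or the wrench is moved by more than 30 mm (distance of any of tub, wrench_grip from where it was at the start of the episode above 0.03 m).
It also fails if it takes over 72 s, if anything falls off the work surface, if the arm or the gripper's body presses on something with over 40 N, if the wrist force passes 120 N, or if a joint passes its speed limit or range.

## Robot

A 7-joint arm with a two-finger parallel gripper is mounted at the origin on the work surface. World frame = base frame: x ahead of the robot, y to its left, z up, the work surface at z = 0. Lengths are in m, angles in rad, forces in N, time in s.
With the tool pointing down it reaches from about 0.4 to 0.85 m from the base axis. Payload 6.9 kg.
Tool frame: the origin (TCP) lies on the centre line of the jaws, within the pads' length; the fingertips stand 17 mm ahead of it and the grasp point (between the pads) lies 2 mm behind it; z points along the fingers, y is the line along which they close (so a half turn about z gives the same grasp; the last joint's range is limited). The gripper opens to 85 mm and grips with 20 to 120 N. Pads are 22 mm wide; open, the fingers measure 114 mm over their backs; the gripper's body (76 mm by 85 mm) begins 54 mm behind the grasp point. The pads swing forward as they close: fully open they stand 13 mm farther back than shut.
Start: joints at [-1.175, 0.507, -0.238, 1.5, 0.126, 1.149, -0.155], TCP at [0.179, 0.599, 0.248] pointing down, gripper open.
Joint ranges: [-3.08, 3.08], [-0.24, 2.05], [-1.43, 1.35], [0, 2.5], [-1.52, 4.66], [0.17, 1.96], [-2.89, 2.89]. Speed limits (rad/s): [2.39, 2.39, 3.14, 3.14, 3.14, 3.14, 3.14].

## Interface

Orientations are given as a unit quaternion [w, x, y, z].
In Python, from plant import get_obs, snapshot, camera_model, hand_in, boxes_of, tip_of gives the robot as it stands.
- The arm moves only by the shell command python3 -m creep 'ROWS' [FORCE]. ROWS is JSON, a list of rows, each an object with "xyz": the shift along the tool's x, y, z each as a share of 600 mm, from -1 to 1, a list of three; "rot": the turn, a rotation vector about the tool's x, y, z each as a share of pi/2 rad, from -1 to 1, a list of three; "jaw": the gripper's target within -1 to 1 (fully open at 1, half-way at 0, shut at -1). In form: [{"xyz": [dx, dy, dz], "rot": [ax, ay, az], "jaw": jaw}, ...]. A call has 1 to 20 rows; each row is the pose to reach, as a shift and turn from the pose commanded when the call began, along the tool's axes at that moment; what a row does not reach only later rows make up. A row lasts 1/12 s, in which the tool goes at most 41.7 mm and 7.16 degrees, less where a joint would pass 70% of its speed; a pose out of reach is approached as far as the arm can. A call with a number of a shift or a turn outside -1 to 1 is refused whole. A call with a gripper value outside its range is refused whole. The fingers move at their own pace and stop on an object; FORCE is the grip in N (left out, the last holds). Time passes only in rows, so rows that repeat a pose let the fingers close. It gives the time, the measured TCP pose, the force, the opening and the grip force at its end, in the units of the state.
- get_obs(): the state, without advancing time (a new reading comes with each control period).
- snapshot(name): name is "side" or "top"; returns the picture (480x640x3 uint8, red, green, blue); there is no depth.
- camera_model(name): a dict with "fov_y" (degrees; the focal length in pixels is half the picture's height over the tangent of half this angle, whatever the lens; pixels are square), "cx", "cy" (the principal point, pixels), "dist_coeffs" ([k1, k2, p1, p2, k3] as OpenCV has them; the pictures are not rectified), "view" (4x4, takes a point from world to camera coordinates). Camera axes: x right, y down, z forward; pixel columns grow to the right and rows downward; lengths in m; the calibration is good to about 2 mm. A picture is of the moment at which its call begins. camera_model takes no time and is no camera call.
- hand_in(): hands the job in; it is judged then, once.
Trained networks look in the newest picture that a camera, given by its name, has taken for a name from the list of things; names that differ only in an ending like _2 or _b are one class to them, and where a whole thing is asked for, a point or a joint stands for the part that bears it (a point fixed in the world has none). Each returns a list of dicts, best first, with "score" (0 to 1); they miss things now and then, are a little off and sometimes report something else, mostly with a low value. They report only what shows in the picture. A call takes as long as a camera call. They do not tell look-alikes from the thing itself.
- boxes_of(camera, label): "extent" ([centre column, centre row, width, height] in pixels, round what is visible of it).
- tip_of(camera, label): "at" ([row, column] in pixels: a listed point, or the origin of a listed thing).
The state is a dict: "clock": time; "q": joint angles; "joint_vel": joint speeds; "joint_efforts": joint torques, N m; "eef_pos": TCP position; "tool_rot": TCP orientation; "wrist_force": force on the tool from outside, world axes, zero at the start; "ft_torque": the same for the moment, N m; "opening": finger opening in m; "finger_force": force on a finger pad.
Only numpy, scipy, OpenCV 4.12 (cv2) and the standard library are available. Lean on these libraries where they do the work, as an engineer would, in place of code of your own. Each camera call takes 0.05 s, during which the arm holds its last target. There are 200 camera calls.

## Working session

There is one attempt and no reset: what is moved stays moved. The work goes in short steps, Python scripts to look and compute and a shell command to move; the robot and the scene stay as the last step left them, time stands still between calls to the robot, and variables do not carry over. Pictures are saved under pics/ and viewed, at most 10 in all, crops included, and the job is handed in when it is done.

```bash
mkdir -p pics; ls
python3 - <<'E'
from plant import *
import cv2,numpy as np
o=get_obs();print({k:np.round(v,3).tolist() for k,v in o.items()})
for c in("side","top"):
    im=snapshot(c);cv2.imwrite(f"pics/{c}0.png",im[:,:,::-1]);m=camera_model(c);print(c,m)
    for n in("housing","spacer_center","bearing_center","sleeve_center","rack","tub","wrench_grip"):
        print(n,[(round(d["score"],2),np.round(d["at"]).tolist()) for d in tip_of(c,n)][:4])
E
```

```text
pics
{'clock': 0.0, 'q': [-1.175, 0.508, -0.238, 1.501, 0.126, 1.149, -0.155], 'joint_vel': [-0.0, -0.001, -0.002, -0.0, -0.001, -0.0, 0.0], 'joint_efforts': [-0.001, -62.058, -2.187, -24.965, 0.013, 0.012, -0.0], 'eef_pos': [0.179, 0.598, 0.247], 'tool_rot': [-0.0, 0.145, 0.989, -0.001], 'wrist_force': [-0.006, -0.29, 0.051], 'ft_torque': [0.017, -0.014, 0.007], 'finger_force': 0.0, 'opening': 0.086}
side {'fov_y': 53.13711671592089, 'cx': 318.22064668897167, 'cy': 247.27329400664047, 'dist_coeffs': array([-0.07926684,  0.        ,  0.        ,  0.        ,  0.        ]), 'view': array([[ 0.99878827, -0.04680104,  0.01522041, -0.48231094],
       [-0.02016637, -0.67132262, -0.74089085,  0.11392115],
       [ 0.04489227,  0.73968615, -0.67145296,  0.94238715],
       [ 0.        ,  0.        ,  0.        ,  1.        ]])}
housing [(0.71, [429.0, 322.0])]
spacer_center [(0.94, [244.0, 385.0])]
bearing_center [(0.98, [229.0, 227.0]), (0.79, [168.0, 260.0]), (0.76, [216.0, 300.0]), (0.64, [190.0, 231.0])]
sleeve_center [(0.96, [224.0, 338.0])]
rack [(0.83, [242.0, 348.0])]
tub [(0.64, [
[... 195 characters left out ...]
   ,  0.        ,  0.        ]), 'view': array([[-5.16318286e-03, -9.99470753e-01,  3.21178246e-02,
         6.41612702e-02],
       [-9.84906437e-01, -4.74174660e-04, -1.73086933e-01,
         4.91286542e-01],
       [ 1.73010556e-01, -3.25267316e-02, -9.84382730e-01,
         9.89307454e-01],
       [ 0.00000000e+00,  0.00000000e+00,  0.00000000e+00,
         1.00000000e+00]])}
housing [(0.58, [239.0, 491.0])]
spacer_center [(0.59, [161.0, 310.0])]
bearing_center [(0.86, [342.0, 256.0]), (0.85, [298.0, 124.0]), (0.72, [250.0, 257.0]), (0.7, [340.0, 180.0])]
sleeve_center [(0.75, [208.0, 284.0])]
rack [(0.79, [204.0, 269.0])]
tub [(0.77, [179.0, 498.0])]
wrench_grip [(0.51, [157.0, 310.0])]
```

View pics/side0.png

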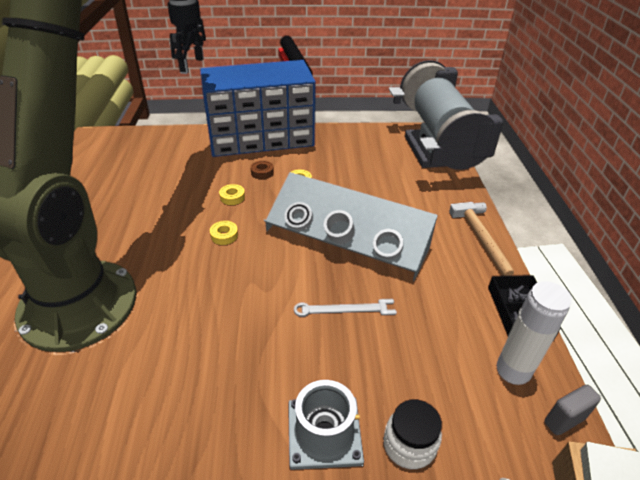

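View pics/top0.png

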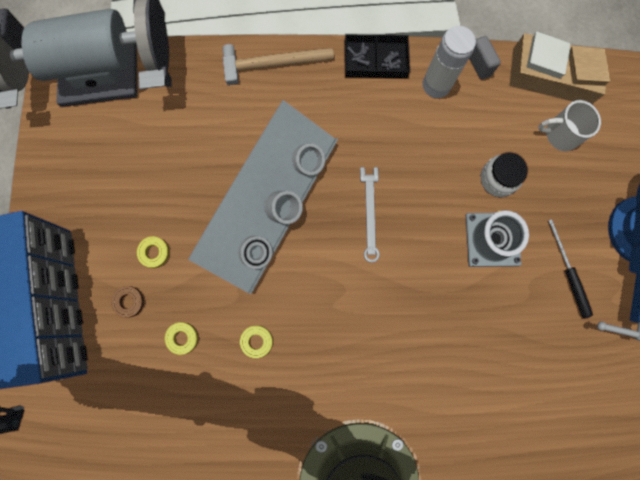

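Candidates, as (col,row) in the top picture: the bearing could be the steel/black-sealed ring on the rack (257,250), or the yellow look-alikes (153,252), (181,339), (256,342), or the brown one (129,301). I choose the rack one. The spacer could be (310,160) or (285,208), and one of those two is the sleeve. A close crop will settle it.

```bash
cat > h.py <<'E'
import numpy as np,cv2
from scipy.optimize import least_squares
from plant import *
def K(m):
    f=240/np.tan(np.radians(m["fov_y"])/2);return np.array([[f,0,m["cx"]],[0,f,m["cy"]],[0,0,1]])
def proj(c,P):
    m=camera_model(c);V=m["view"];r,_=cv2.Rodrigues(V[:3,:3])
    return cv2.projectPoints(np.array(P,float).reshape(-1,1,3),r,V[:3,3],K(m),m["dist_coeffs"])[0].reshape(-1,2)
def tri(uvs): # {cam:(col,row)}
    f=lambda p:np.concatenate([proj(c,p)[0]-uv for c,uv in uvs.items()])
    s=least_squares(f,[.5,.2,.05]);return s.x,np.abs(s.fun).max()
def onplane(c,uv,z):
    m=camera_model(c);n=cv2.undistortPoints(np.array([[uv]],float),K(m),m["dist_coeffs"])[0,0]
    R=m["view"][:3,:3];t=m["view"][:3,3];d=R.T@np.array([*n,1]);o=-R.T@t
    return o+d*(z-o[2])/d[2]
E
python3 - <<'E'
from h import *
a=cv2.imread("pics/side0.png");b=cv2.imread("pics/top0.png")
A=cv2.resize(a[165:285,255:445],None,fx=2.1,fy=2.1*2,interpolation=2)[:, :]
A=cv2.resize(a[165:285,255:445],(760,480)); B=cv2.resize(b[95:300,185:345],(400,512))
A=cv2.resize(A,(400,253)); canvas=np.zeros((520,800,3),np.uint8)
canvas[:253,:400]=A; canvas[:512,400:]=B; canvas[255:520,:400]=cv2.resize(a[375:475,265:416],(400,265)); cv2.imwrite("pics/crop0.png",canvas)
for n,s,t in(("housing",(322,429),(491,239)),("spacer",(385,244),(310,161)),("sleeve",(338,224),(284,208)),("bearing",(300,216),(257,250)),("rack",(348,242),(269,204))):
    print(n,tri({"side":s,"top":t}))
# rack corner fit: low edge (x=-.06) top of lip z=.039 ; back z=.093
cs=[(.06,.18,.093),(-.06,.18,.039),(-.06,-.18,.039),(.06,-.18,.093)]
top=np.array([(190,258),(252,293),(337,140),(283,101)]);side=np.array([(288,176),(266,224),(416,273),(437,212)])
def W(p,o):
    c,s=np.cos(p[2]),np.sin(p[2]);return [(p[0]+c*x-s*y,p[1]+s*x+c*y,z) for x,y,z in o]
for st,name in((0,"a"),(1,"b")):
    T=[(190,258),(252,293),(337,140),(283,101)];S=[(288,176),(266,224),(416,273),(437,212)]
    o=[cs[i] for i in((3,2,1,0) if st else (0,1,2,3))]
    f=lambda p:np.r_[(proj("top",W(p,o))-T).ravel(),(proj("side",W(p,o))-S).ravel()]
    r=min((least_squares(f,[.55,.17,y]) for y in(0,1.5,3,-1.5)),key=lambda r:r.cost);print(name,r.x,r.fun.round(1))
E
```

```text
housing (array([ 0.47656426, -0.28188596,  0.00908239]), np.float64(0.8725045317259799))
spacer (array([0.62614538, 0.09375451, 0.06113401]), np.float64(0.2037906473960902))
sleeve (array([0.52927669, 0.14350935, 0.07576853]), np.float64(0.6332185437003659))
bearing (array([0.44998728, 0.19540825, 0.05827594]), np.float64(0.2523179358663583))
rack (array([ 0.55732476,  0.17885168, -0.00796099]), np.float64(1.1900532889250712))
a [0.55518432 0.17559659 1.08041024] [ 1.6  2.7 -0.9  0.1  0.3 -3.3  1.8 -1.  -0.  -2.4 -2.4 -3.9  1.  -3.3
  0.   4.2]
b [ 0.5596061   0.18284428 -2.04194177] [ 56.   31.4 -56.7 -30.  -56.3 -31.5  50.8  22.7 -24.   23.9  23.3 -32.8
  17.8 -40.9 -13.3  34.8]
```

View pics/crop0.png

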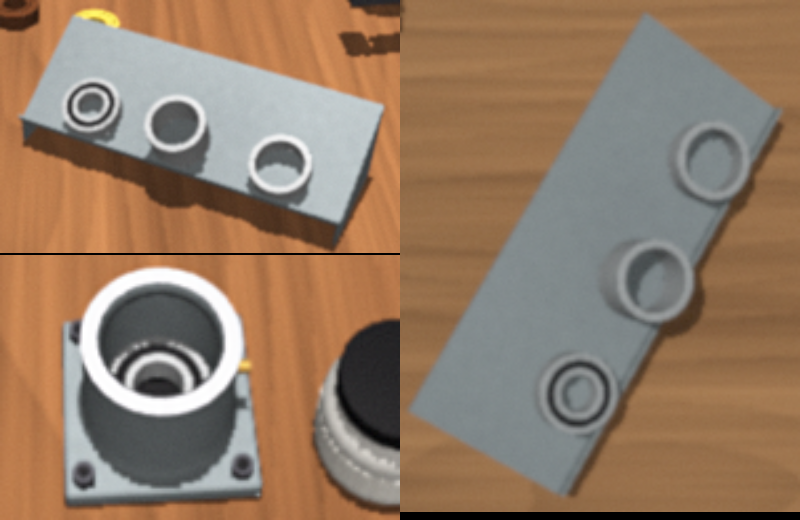

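The close crop confirms it. The bearing is the black-sealed ring at top (257,250), the tall sleeve is in the middle at (285,208), and the short spacer is at (310,161). Next I fit the rack, parts and housing together.

```bash
cat >> h.py <<'E'
from scipy.spatial.transform import Rotation as Ro
def shift(p,R=None):
    "print xyz/rot shares from the measured pose to target TCP p, rotation matrix R"
    o=get_obs();w,x,y,z=o["tool_rot"];R0=Ro.from_quat([x,y,z,w]).as_matrix()
    R=R0 if R is None else R
    d=R0.T@(np.array(p)-o["eef_pos"]);rv=Ro.from_matrix(R0.T@R).as_rotvec()
    print("xyz",(d/.6).round(4),"rot",(rv/(np.pi/2)).round(4),"rows>=",max(np.linalg.norm(d)/.0417,np.degrees(np.linalg.norm(rv))/7.16).round(1))
E
python3 - <<'E'
from h import *
C,S=np.cos(np.radians(28)),np.sin(np.radians(28))
cs=[(.06,.18,.093),(-.06,.18,.037),(-.06,-.18,.037),(.06,-.18,.093)]
T=[(190,258),(252,293),(337,140),(283,101)];Sd=[(288,176),(266,224),(416,273),(437,212)]
hs=[.012,.022,.010]
Tp=[(310,161),(284.5,208),(257,250)];Sp=[(386,244),(338,224),(299.5,216)]
a=.0335
def W(p,o):
    c,s=np.cos(p[2]),np.sin(p[2]);return [(p[0]+c*x-s*y,p[1]+s*x+c*y,z) for x,y,z in o]
part=lambda p:W(p,[(-.06+a*C-h*S,p[3+i],.030+a*S+h*C) for i,h in enumerate(hs)])
f=lambda p:np.r_[.4*(proj("top",W(p,cs))-T).ravel(),.4*(proj("side",W(p,cs))-Sd).ravel(),(proj("top",part(p))-Tp).ravel(),(proj("side",part(p))-Sp).ravel()]
r=least_squares(f,[.555,.175,1.06,-.1,0,.1],loss="soft_l1");print(r.x.round(4));print(f(r.x)[16:].round(1));print(np.round(part(r.x),4))
for c,(x0,y0,x1,y1) in(("side",(285,370,370,460)),("top",(470,205,535,270))):
    im=cv2.imread(f"pics/{c}0.png")[y0:y1,x0:x1];g=im.min(2)
    m=(g>(190 if c=="side" else 140)).astype(np.uint8);k,l,st,ce=cv2.connectedComponentsWithStats(m)
    i=1+np.argmax(st[1:,4]);cn=max(cv2.findContours((l==i).astype(np.uint8),0,1)[0],key=len)
    e=cv2.fitEllipse(cv2.convexHull(cn));uv=np.array(e[0])+(x0,y0);print(c,uv,e[1:],onplane(c,uv,.086))
E
```

```text
[ 0.5556  0.1771  1.0685 -0.1031  0.0059  0.1019]
[-1.1 -0.2 -0.7 -0.2  0.2  0.3 -0.   1.  -0.2  3.7  0.   1.4]
[[0.6286 0.0959 0.0563]
 [0.5308 0.1442 0.0652]
 [0.4494 0.1954 0.0546]]
side [325.40158844 407.12079239] ((55.17045974731445, 61.348472595214844), 94.30465698242188) [ 0.47862789 -0.28696155  0.086     ]
top [496.99285507 237.90826416] ((58.39931869506836, 63.38425064086914), 59.380027770996094) [ 0.46836793 -0.26619212  0.086     ]
```

```bash
cat >> h.py <<'E'
yaw=1.06;u=np.array([np.cos(yaw),np.sin(yaw),0]);n=-np.sin(np.radians(28))*u+np.array([0,0,np.cos(np.radians(28))]);v=np.array([-u[1],u[0],0])
def Rt(sgn): y=sgn*v;z=-n;return np.c_[np.cross(y,z),y,z]
E
python3 - <<'E'
from h import *
c=np.array([.628,.0955,.057])
for s in(1,-1): shift(c+.079*n,Rt(s))
print(onplane("top",(505.5,235),.086))
E
```

```text
xyz [-0.9436 -0.6493  0.2026] rot [-0.2099 -0.262  -0.8417] rows>= 16.7
xyz [-0.9436 -0.6493  0.2026] rot [-0.2779  0.2226  1.1145] rows>= 16.7
[ 0.4740377  -0.28382463  0.086     ]
```

```bash
R='{"xyz":[-0.94,-0.65,0.05],"rot":[-0.21,-0.262,-0.842],"jaw":0.8}'; python3 -m creep '[{"xyz":[-0.94,-0.65,0.05],"rot":[-0.21,-0.262,-0.842],"jaw":0.8},{"xyz":[-0.94,-0.65,0.05],"rot":[-0.21,-0.262,-0.842],"jaw":0.8},{"xyz":[-0.94,-0.65,0.05],"rot":[-0.21,-0.262,-0.842],"jaw":0.8},{"xyz":[-0.94,-0.65,0.05],"rot":[-0.21,-0.262,-0.842],"jaw":0.8},{"xyz":[-0.94,-0.65,0.05],"rot":[-0.21,-0.262,-0.842],"jaw":0.8},{"xyz":[-0.94,-0.65,0.05],"rot":[-0.21,-0.262,-0.842],"jaw":0.8},{"xyz":[-0.94,-0.65,0.05],"rot":[-0.21,-0.262,-0.842],"jaw":0.8},{"xyz":[-0.94,-0.65,0.05],"rot":[-0.21,-0.262,-0.842],"jaw":0.8},{"xyz":[-0.94,-0.65,0.05],"rot":[-0.21,-0.262,-0.842],"jaw":0.8},{"xyz":[-0.94,-0.65,0.05],"rot":[-0.21,-0.262,-0.842],"jaw":0.8},{"xyz":[-0.94,-0.65,0.05],"rot":[-0.21,-0.262,-0.842],"jaw":0.8},{"xyz":[-0.94,-0.65,0.05],"rot":[-0.21,-0.262,-0.842],"jaw":0.8},{"xyz":[-0.94,-0.65,0.05],"rot":[-0.21,-0.262,-0.842],"jaw":0.8},{"xyz":[-0.94,-0.65,0.05],"rot":[-0.21,-0.262,-0.842],"jaw":0.8},{"xyz":[-0.94,-0.65,0.05],"rot":[-0.21,-0.262,-0.842],"jaw":0.8},{"xyz":[-0.94,-0.65,0.05],"rot":[-0.21,-0.262,-0.842],"jaw":0.8},{"xyz":[-0.94,-0.65,0.05],"rot":[-0.21,-0.262,-0.842],"jaw":0.8},{"xyz":[-0.94,-0.65,0.05],"rot":[-0.21,-0.262,-0.842],"jaw":0.8}]' 40
python3 - <<'E'
from h import *
o=get_obs();print(o["eef_pos"],o["q"].round(2) if hasattr(o["q"],"round") else o["q"],o["opening"])
c=np.array([.628,.0955,.057]);shift(c+.079*n,Rt(1))
E
```

```text
clock: 2.3
eef_pos: [0.567, 0.1137, 0.2204]
tool_rot: [0.209, -0.49, 0.837, 0.122]
wrist_force: [0.5, 0.9, -0.2]
opening: 0.0764
finger_force: 0.0
[0.56699697 0.11373574 0.22038423] [ 0.58  0.46 -0.83  1.94 -0.08  0.56  2.55] 0.07638958733853894
xyz [ 0.1073 -0.1035  0.1197] rot [-0.0004  0.0002 -0.0004] rows>= 2.8
```

```bash
python3 -m creep '[{"xyz":[0.107,-0.1035,0.12],"rot":[0,0,0],"jaw":0.8},{"xyz":[0.107,-0.1035,0.12],"rot":[0,0,0],"jaw":0.8},{"xyz":[0.107,-0.1035,0.12],"rot":[0,0,0],"jaw":0.8},{"xyz":[0.107,-0.1035,0.12],"rot":[0,0,0],"jaw":0.8},{"xyz":[0.107,-0.1035,0.12],"rot":[0,0,0],"jaw":0.8},{"xyz":[0.107,-0.1035,0.12],"rot":[0,0,0],"jaw":0.8}]'
python3 - <<'E'
from h import *
c=np.array([.628,.0955,.057]);shift(c+.079*n,Rt(1))
o=get_obs();w,x,y,z=o["tool_rot"];R=Ro.from_quat([x,y,z,w]).as_matrix();p=np.array(o["eef_pos"])
cv=np.zeros((600,800,3),np.uint8)
for k,(cam,x0,y0,W,H,s,ox,oy) in enumerate((("side",300,110,160,200,3,0,0),("top",255,60,100,150,3,490,0))):
    im=np.ascontiguousarray(snapshot(cam)[:,:,::-1]);cv2.imwrite(f"pics/{cam}1.png",im)
    pts=[p+R[:,2]*a+R[:,1]*b for a in(.017,.007) for b in(-.04,.04)]+[p,c+.012*n,p+R[:,2]*.079]
    cr=cv2.resize(im[y0:y0+H,x0:x0+W],None,fx=s,fy=s,interpolation=2)
    for i,q in enumerate(proj(cam,pts)): cv2.circle(cr,tuple(int(t) for t in (q-(x0,y0)+.5)*s),3,[(0,0,255),(0,255,0),(255,0,0)][min(i//2,2)],1)
    cv[oy:oy+cr.shape[0],ox:ox+cr.shape[1]]=cr[:600,:800-ox]
cv2.imwrite("pics/hover1.png",cv)
E
```

```text
clock: 2.8
eef_pos: [0.6088, 0.0673, 0.1275]
tool_rot: [0.209, -0.491, 0.837, 0.123]
wrist_force: [-0.3, 0.1, 0.3]
opening: 0.0768
finger_force: 0.0
xyz [ 0.0051 -0.005  -0.0014] rot [0.0005 0.0007 0.0008] rows>= 0.1
```

View pics/hover1.png

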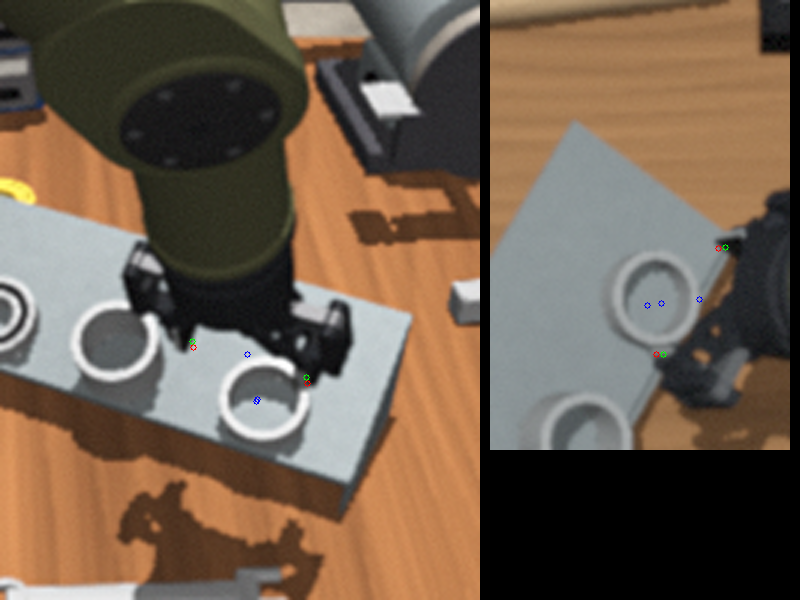

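Run:
```python
from h import *
c=np.array([.6303,.0978,.057]);shift(c+.019*n,Rt(1))
```

```text
xyz [ 0.0018 -0.0063  0.1022] rot [-0.0004  0.0007  0.0019] rows>= 1.5
```

```bash
python3 -m creep '[{"xyz":[0.002,-0.006,0.03],"rot":[0,0,0.002],"jaw":0.8},{"xyz":[0.002,-0.006,0.06],"rot":[0,0,0.002],"jaw":0.8},{"xyz":[0.002,-0.006,0.085],"rot":[0,0,0.002],"jaw":0.8},{"xyz":[0.002,-0.006,0.102],"rot":[0,0,0.002],"jaw":0.8},{"xyz":[0.002,-0.006,0.102],"rot":[0,0,0.002],"jaw":0.8},{"xyz":[0.002,-0.006,0.102],"rot":[0,0,0.002],"jaw":0.8}]'
python3 -m creep '[{"xyz":[0,0,0],"rot":[0,0,0],"jaw":0.3},{"xyz":[0,0,0],"rot":[0,0,0],"jaw":0.3},{"xyz":[0,0,0],"rot":[0,0,0],"jaw":0.3},{"xyz":[0,0,0],"rot":[0,0,0],"jaw":0.3},{"xyz":[0,0,0],"rot":[0,0,0],"jaw":0.3},{"xyz":[0,0,0],"rot":[0,0,0],"jaw":0.3}]' 40
python3 - <<'E'
from h import *
c=np.array([.6303,.0978,.057]);shift(c+.019*n,Rt(1))
E
```

```text
clock: 3.4
eef_pos: [0.6254, 0.0894, 0.0729]
tool_rot: [0.209, -0.49, 0.837, 0.123]
wrist_force: [-0.0, -0.0, -0.1]
opening: 0.0768
finger_force: 0.0
clock: 3.9
eef_pos: [0.626, 0.0879, 0.0739]
tool_rot: [0.209, -0.489, 0.838, 0.122]
wrist_force: [-4.4, -2.3, 9.6]
opening: 0.0581
finger_force: 40.4
xyz [-0.0026  0.0018  0.0015] rot [-0.0013  0.0004 -0.0014] rows>= 0.1
```

```bash
python3 -m creep '[{"xyz":[0,0,-0.02],"rot":[0,0,0],"jaw":0.3},{"xyz":[0,0,-0.06],"rot":[0,0,0],"jaw":0.3},{"xyz":[0,0,-0.11],"rot":[0,0,0],"jaw":0.3},{"xyz":[0,0,-0.16],"rot":[0,0,0],"jaw":0.3},{"xyz":[0,0,-0.2],"rot":[0,0,0],"jaw":0.3},{"xyz":[0,0,-0.2],"rot":[0,0,0],"jaw":0.3},{"xyz":[0,0,-0.2],"rot":[0,0,0],"jaw":0.3}]'
python3 - <<'E'
from h import *
o=get_obs();w,x,y,z=o["tool_rot"];R=Ro.from_quat([x,y,z,w]).as_matrix();p=np.array(o["eef_pos"])
cv=np.zeros((600,800,3),np.uint8)
ct=[p+R[:,2]*.019+R@np.array([.031*np.cos(t),.031*np.sin(t),s]) for s in(-.012,.012) for t in np.linspace(0,6.28,40)]
for cam,ox in(("side",0),("top",400)):
    im=np.ascontiguousarray(snapshot(cam)[:,:,::-1]);cv2.imwrite(f"pics/{cam}2.png",im)
    q=proj(cam,ct);x0,y0=(q.mean(0)-(50,75)).astype(int);cr=cv2.resize(im[y0:y0+150,x0:x0+100],None,fx=4,fy=4,interpolation=2)
    for i,t in enumerate(q): cv2.circle(cr,tuple(int(a) for a in (t-(x0,y0)+.5)*4),1,[(0,0,255),(0,255,0)][i//40],-1)
    cv[:,ox:ox+400]=cr
cv2.imwrite("pics/held1.png",cv)
E
```

```text
clock: 4.48
eef_pos: [0.5982, 0.0378, 0.1793]
tool_rot: [0.209, -0.489, 0.838, 0.121]
wrist_force: [0.3, -1.1, -2.6]
opening: 0.0582
finger_force: 43.3
```

View pics/held1.png

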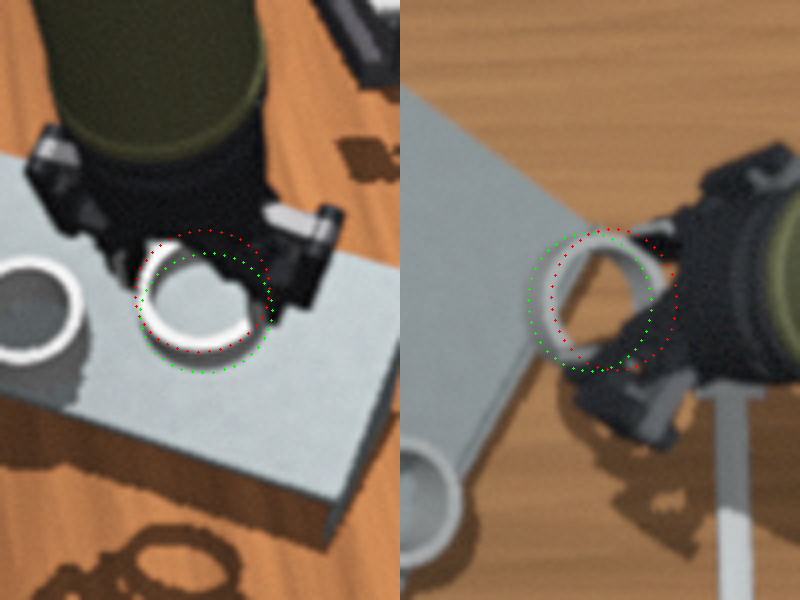

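Run:
```python
from h import *
for c in("side","top"):
    pass
R=np.c_[np.cross(v,[0,0,-1]),v,[0,0,-1]]
shift([.476,-.285,.16],R)
print(tri({"side":(411,447),"top":(498,179)}))
```

```text
xyz [ 0.517  -0.0891 -0.2418] rot [ 0.001   0.3106 -0.0018] rows>= 8.3
(array([ 0.61379412, -0.31159974, -0.00581525]), np.float64(0.8923048111399794))
```

```bash
python3 -m creep '[{"xyz":[0.04,0,-0.05],"rot":[0,0.03,0],"jaw":0.3},{"xyz":[0.1,-0.02,-0.08],"rot":[0,0.07,0],"jaw":0.3},{"xyz":[0.16,-0.03,-0.11],"rot":[0,0.11,0],"jaw":0.3},{"xyz":[0.22,-0.04,-0.14],"rot":[0,0.15,0],"jaw":0.3},{"xyz":[0.28,-0.05,-0.16],"rot":[0,0.19,0],"jaw":0.3},{"xyz":[0.34,-0.06,-0.18],"rot":[0,0.23,0],"jaw":0.3},{"xyz":[0.4,-0.07,-0.2],"rot":[0,0.27,0],"jaw":0.3},{"xyz":[0.46,-0.08,-0.22],"rot":[0.001,0.31,-0.002],"jaw":0.3},{"xyz":[0.5,-0.089,-0.235],"rot":[0.001,0.31,-0.002],"jaw":0.3},{"xyz":[0.517,-0.089,-0.242],"rot":[0.001,0.31,-0.002],"jaw":0.3},{"xyz":[0.517,-0.089,-0.242],"rot":[0.001,0.31,-0.002],"jaw":0.3},{"xyz":[0.517,-0.089,-0.242],"rot":[0.001,0.31,-0.002],"jaw":0.3},{"xyz":[0.517,-0.089,-0.242],"rot":[0.001,0.31,-0.002],"jaw":0.3}]'
cat >> h.py <<'E'
def look(tag,zc,h,rimxy=(.476,-.285)):
    "crops with predicted ring (red top, green bottom) zc ahead of TCP and housing rim (blue)"
    o=get_obs();w,x,y,z=o["tool_rot"];R=Ro.from_quat([x,y,z,w]).as_matrix();p=np.array(o["eef_pos"])
    cv=np.zeros((600,800,3),np.uint8);th=np.linspace(0,6.28,40)
    ct=[p+R@np.array([.031*np.cos(t),.031*np.sin(t),zc+s]) for s in(-h,h) for t in th]+[(rimxy[0]+.044*np.cos(t),rimxy[1]+.044*np.sin(t),.086) for t in th]
    for cam,ox in(("side",0),("top",400)):
        im=np.ascontiguousarray(snapshot(cam)[:,:,::-1]);cv2.imwrite(f"pics/{cam}_{tag}.png",im)
        q=proj(cam,ct);x0,y0=(q.mean(0)-(50,75)).astype(int);y0=min(y0,330);cr=cv2.resize(im[y0:y0+150,x0:x0+100],(400,600),interpolation=2)
        for i,t in enumerate(q): cv2.circle(cr,tuple(int(a) for a in (t-(x0,y0)+.5)*4),1,[(0,0,255),(0,255,0),(255,0,0)][i//40],-1)
        cv[:,ox:ox+400]=cr
    cv2.imwrite(f"pics/{tag}.png",cv)
E
python3 - <<'E'
from h import *
R=np.c_[np.cross(v,[0,0,-1]),v,[0,0,-1]]
shift([.476,-.285,.16],R);look("over1",.019,.012);print(get_obs()["q"])
E
```

```text
clock: 5.67
eef_pos: [0.4774, -0.2828, 0.1602]
tool_rot: [0.002, -0.507, 0.862, 0.001]
wrist_force: [0.7, -0.0, -2.2]
opening: 0.058
finger_force: 44.4
xyz [0.0043 0.0003 0.0003] rot [-0.0001  0.0023  0.0016] rows>= 0.1
[ 0.85137685  0.52477628 -0.54707953  1.80782856  0.33506231  0.90127572
  2.78736609]
```

View pics/over1.png

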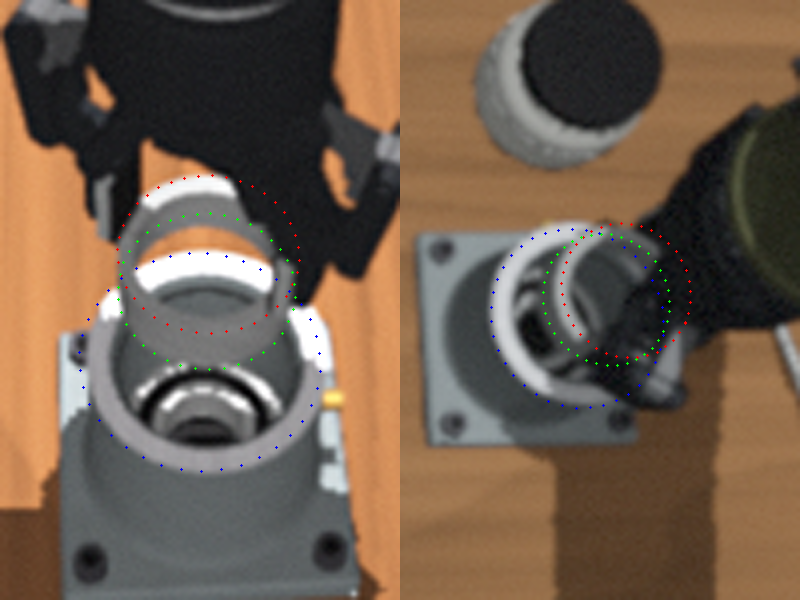

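Run:
```python
from h import *
R=np.c_[np.cross(v,[0,0,-1]),v,[0,0,-1]]
shift([.4793,-.285,.105],R)
```

```text
xyz [ 0.0016 -0.0042  0.0926] rot [-0.0005  0.0019  0.0018] rows>= 1.3
```

```bash
python3 -m creep '[{"xyz":[0.0016,-0.0042,0.02],"rot":[0,0.002,0.002],"jaw":0.3},{"xyz":[0.0016,-0.0042,0.04],"rot":[0,0.002,0.002],"jaw":0.3},{"xyz":[0.0016,-0.0042,0.06],"rot":[0,0.002,0.002],"jaw":0.3},{"xyz":[0.0016,-0.0042,0.07],"rot":[0,0.002,0.002],"jaw":0.3},{"xyz":[0.0016,-0.0042,0.076],"rot":[0,0.002,0.002],"jaw":0.3},{"xyz":[0.0016,-0.0042,0.08],"rot":[0,0.002,0.002],"jaw":0.3},{"xyz":[0.0016,-0.0042,0.08],"rot":[0,0.002,0.002],"jaw":0.3}]'
python3 -m creep '[{"xyz":[0,0,0.004],"rot":[0,0,0],"jaw":0.3},{"xyz":[0,0,0.008],"rot":[0,0,0],"jaw":0.3},{"xyz":[0,0,0.011],"rot":[0,0,0],"jaw":0.3},{"xyz":[0,0,0.011],"rot":[0,0,0],"jaw":0.3}]'
python3 -c "
from h import *
look('in1',.019,.012,(.479,-.285));print(get_obs()['q'])"
```

```text
clock: 6.35
eef_pos: [0.4785, -0.2865, 0.1121]
tool_rot: [-0.0, -0.505, 0.863, -0.0]
wrist_force: [0.5, -0.6, -2.4]
opening: 0.0577
finger_force: 44.4
clock: 6.68
eef_pos: [0.4783, -0.2868, 0.1056]
tool_rot: [-0.0, -0.504, 0.864, -0.001]
wrist_force: [1.1, -0.4, -3.0]
opening: 0.0576
finger_force: 44.4
[ 0.82057595  0.59381795 -0.50394555  1.86045799  0.39366611  0.78631145
  2.73465331]
```

View pics/in1.png

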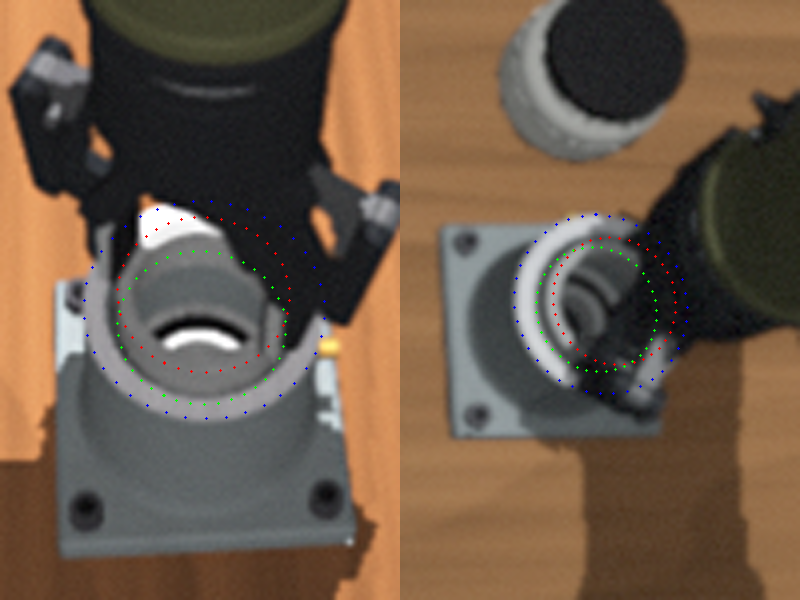

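```bash
python3 -m creep '[{"xyz":[0,0,0],"rot":[0,0,0],"jaw":0.8},{"xyz":[0,0,0],"rot":[0,0,0],"jaw":0.8},{"xyz":[0,0,0],"rot":[0,0,0],"jaw":0.8},{"xyz":[0,0,0],"rot":[0,0,0],"jaw":0.8},{"xyz":[0,0,-0.03],"rot":[0,0,0],"jaw":0.8},{"xyz":[0,0,-0.08],"rot":[0,0,0],"jaw":0.8},{"xyz":[0,0,-0.14],"rot":[0,0,0],"jaw":0.8},{"xyz":[0,0,-0.14],"rot":[0,0,0],"jaw":0.8},{"xyz":[0,0,-0.14],"rot":[0,0,0],"jaw":0.8}]' 40
python3 - <<'E'
from h import *
c=np.array([.4505,.196,.0555]);shift(c+.079*n,Rt(1))
th=np.linspace(0,6.28,40);a=[]
for cam in("side","top"):
    im=np.ascontiguousarray(snapshot(cam)[:,:,::-1]);cv2.imwrite(f"pics/{cam}_rel.png",im)
    q=proj(cam,[(.479+.025*np.cos(t),-.285+.025*np.sin(t),.058) for t in th]);x0,y0=(q.mean(0)-(50,55)).astype(int)
    cr=cv2.resize(im[y0:y0+100,x0:x0+100],(400,400),interpolation=2)
    for t in q: cv2.circle(cr,tuple(int(b) for b in (t-(x0,y0)+.5)*4),1,(0,0,255),-1)
    a.append(cr)
cv2.imwrite("pics/rel.png",np.hstack(a))
E
```

```text
clock: 7.53
eef_pos: [0.4796, -0.2872, 0.192]
tool_rot: [0.001, -0.504, 0.864, -0.003]
wrist_force: [-0.1, -1.0, -0.2]
opening: 0.0768
finger_force: 0.0
xyz [-0.6158  0.4385  0.1079] rot [-0.0039 -0.3121 -0.001 ] rows>= 11.0
```

View pics/rel.png

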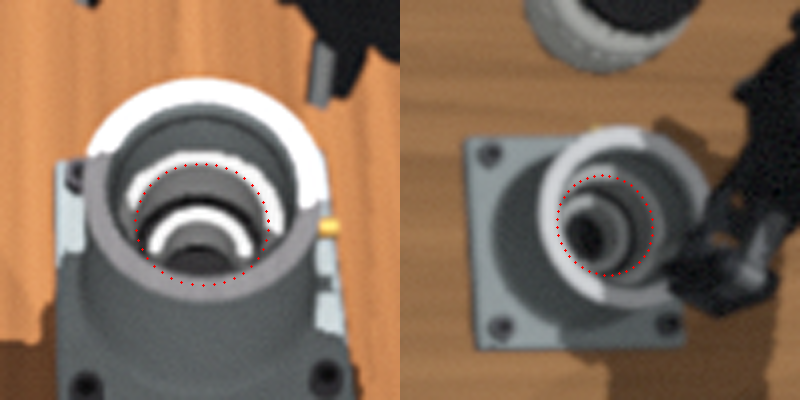

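```bash
python3 -m creep '[{"xyz":[-0.05,0.04,-0.03],"rot":[0,-0.03,0],"jaw":0.8},{"xyz":[-0.1,0.08,-0.04],"rot":[0,-0.06,0],"jaw":0.8},{"xyz":[-0.16,0.12,-0.04],"rot":[0,-0.1,0],"jaw":0.8},{"xyz":[-0.22,0.16,-0.04],"rot":[0,-0.14,0],"jaw":0.8},{"xyz":[-0.28,0.2,-0.04],"rot":[0,-0.18,0],"jaw":0.8},{"xyz":[-0.34,0.24,-0.03],"rot":[0,-0.22,0],"jaw":0.8},{"xyz":[-0.4,0.28,-0.02],"rot":[0,-0.26,0],"jaw":0.8},{"xyz":[-0.46,0.33,0],"rot":[0,-0.29,0],"jaw":0.8},{"xyz":[-0.52,0.37,0.02],"rot":[-0.004,-0.312,0],"jaw":0.8},{"xyz":[-0.57,0.41,0.04],"rot":[-0.004,-0.312,0],"jaw":0.8},{"xyz":[-0.616,0.438,0.06],"rot":[-0.004,-0.312,0],"jaw":0.8},{"xyz":[-0.616,0.438,0.09],"rot":[-0.004,-0.312,0],"jaw":0.8},{"xyz":[-0.616,0.438,0.108],"rot":[-0.004,-0.312,0],"jaw":0.8},{"xyz":[-0.616,0.438,0.108],"rot":[-0.004,-0.312,0],"jaw":0.8},{"xyz":[-0.616,0.438,0.108],"rot":[-0.004,-0.312,0],"jaw":0.8}]'
python3 - <<'E'
from h import *
print(np.round(get_obs()["q"],2))
c=np.array([.4505,.196,.0555]);shift(c+.079*n,Rt(1))
U={}
for cam in("side","top"):
    im=snapshot(cam);d=[x["at"] for x in tip_of(cam,"bearing_center")];print(cam,np.round(d,1).tolist(),proj(cam,c).round(1))
th=np.linspace(0,6.28,40);a=[];e1,e2=u*np.cos(np.radians(28))+[0,0,np.sin(np.radians(28))],v
for cam in("side","top"):
    im=np.ascontiguousarray(snapshot(cam)[:,:,::-1]);cv2.imwrite(f"pics/{cam}_b.png",im)
    q=proj(cam,[c+.01*n+.031*(e1*np.cos(t)+e2*np.sin(t)) for t in th]);x0,y0=(q.mean(0)-(40,50)).astype(int)
    cr=cv2.resize(im[y0:y0+100,x0:x0+80],(400,500),interpolation=2)
    for t in q: cv2.circle(cr,tuple(int(b) for b in (t-(x0,y0)+.5)*5),1,(0,0,255),-1)
    a.append(cr)
cv2.imwrite("pics/hb.png",np.hstack(a))
E
```

```text
clock: 8.88
eef_pos: [0.4349, 0.1621, 0.1345]
tool_rot: [0.199, -0.493, 0.837, 0.127]
wrist_force: [-0.2, -0.4, -0.0]
opening: 0.0768
finger_force: 0.0
[ 0.39  0.42 -0.72  2.34 -0.51  0.18  2.89]
xyz [0.0069 0.0046 0.0138] rot [ 0.0114 -0.0076 -0.0006] rows>= 0.2
side [[217.1, 299.4], [231.9, 220.5], [193.5, 234.5], [181.7, 298.1]] [[300.  216.9]]
top [[340.8, 181.6], [250.0, 154.0], [251.2, 259.7], [339.4, 254.8], [298.9, 125.2]] [[256.8 249.7]]
```

View pics/hb.png

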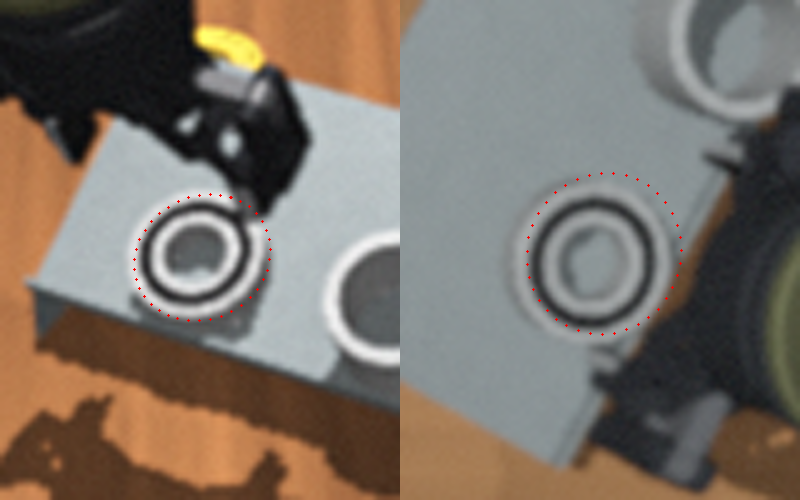

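The view shows the bearing about 4 mm further along the rack than predicted (side centre about (297,216)). The wrist is also at its joint limits, so I'll back off and take the half-turn grasp.

```bash
python3 -m creep '[{"xyz":[0,0,-0.05],"rot":[0,0,0.05],"jaw":0.8},{"xyz":[0,0,-0.1],"rot":[0,0,0.1],"jaw":0.8},{"xyz":[0,0,-0.12],"rot":[0,0,0.2],"jaw":0.8},{"xyz":[0,0,-0.12],"rot":[0,0,0.3],"jaw":0.8},{"xyz":[0,0,-0.12],"rot":[0,0,0.4],"jaw":0.8},{"xyz":[0,0,-0.12],"rot":[0,0,0.5],"jaw":0.8},{"xyz":[0,0,-0.12],"rot":[0,0,0.6],"jaw":0.8},{"xyz":[0,0,-0.12],"rot":[0,0,0.7],"jaw":0.8},{"xyz":[0,0,-0.12],"rot":[0,0,0.8],"jaw":0.8},{"xyz":[0,0,-0.12],"rot":[0,0,0.9],"jaw":0.8},{"xyz":[0,0,-0.12],"rot":[0,0,1],"jaw":0.8},{"xyz":[0,0,-0.12],"rot":[0,0,1],"jaw":0.8},{"xyz":[0,0,-0.12],"rot":[0,0,1],"jaw":0.8},{"xyz":[0,0,-0.12],"rot":[0,0,1],"jaw":0.8},{"xyz":[0,0,-0.12],"rot":[0,0,1],"jaw":0.8},{"xyz":[0,0,-0.12],"rot":[0,0,1],"jaw":0.8}]'
python3 - <<'E'
from h import *
print(np.round(get_obs()["q"],2))
c=np.array([.4476,.1993,.0555]);shift(c+.13*n,Rt(-1))
E
```

```text
clock: 10.52
eef_pos: [0.4205, 0.132, 0.1994]
tool_rot: [0.052, 0.245, 0.94, 0.231]
wrist_force: [0.1, 0.5, -0.0]
opening: 0.0775
finger_force: 0.0
[ 0.23  0.22 -0.34  2.29 -0.74  0.5   1.61]
xyz [ 0.0146 -0.0062  0.0517] rot [-0.013  -0.0022  0.9986] rows>= 12.6
```

```bash
python3 -m creep '[{"xyz":[0.015,-0.006,0],"rot":[0,0,0.08],"jaw":0.8},{"xyz":[0.015,-0.006,0],"rot":[0,0,0.16],"jaw":0.8},{"xyz":[0.015,-0.006,0],"rot":[0,0,0.24],"jaw":0.8},{"xyz":[0.015,-0.006,0],"rot":[0,0,0.32],"jaw":0.8},{"xyz":[0.015,-0.006,0],"rot":[0,0,0.4],"jaw":0.8},{"xyz":[0.015,-0.006,0],"rot":[0,0,0.48],"jaw":0.8},{"xyz":[0.015,-0.006,0],"rot":[0,0,0.56],"jaw":0.8},{"xyz":[0.015,-0.006,0],"rot":[0,0,0.64],"jaw":0.8},{"xyz":[0.015,-0.006,0],"rot":[-0.013,0,0.72],"jaw":0.8},{"xyz":[0.015,-0.006,0],"rot":[-0.013,-0.002,0.8],"jaw":0.8},{"xyz":[0.015,-0.006,0],"rot":[-0.013,-0.002,0.88],"jaw":0.8},{"xyz":[0.015,-0.006,0.05],"rot":[-0.013,-0.002,0.998],"jaw":0.8},{"xyz":[0.015,-0.006,0.05],"rot":[-0.013,-0.002,0.998],"jaw":0.8},{"xyz":[0.015,-0.006,0.05],"rot":[-0.013,-0.002,0.998],"jaw":0.8},{"xyz":[0.015,-0.006,0.05],"rot":[-0.013,-0.002,0.998],"jaw":0.8},{"xyz":[0.015,-0.006,0.05],"rot":[-0.013,-0.002,0.998],"jaw":0.8}]'
python3 - <<'E'
from h import *
print(np.round(get_obs()["q"],2))
c=np.array([.4476,.1993,.0555]);shift(c+.019*n,Rt(-1))
E
```

```text
clock: 11.85
eef_pos: [0.4176, 0.1459, 0.1715]
tool_rot: [-0.122, 0.837, 0.491, 0.209]
wrist_force: [-0.1, -0.2, 0.5]
opening: 0.077
finger_force: 0.0
[-0.    0.25 -0.11  2.36 -1.02  0.43  0.31]
xyz [-8.00e-04  1.00e-04  1.87e-01] rot [-0.0001 -0.0004  0.0015] rows>= 2.7
```

```bash
python3 -m creep '[{"xyz":[-0.001,0,0.04],"rot":[0,0,0],"jaw":0.8},{"xyz":[-0.001,0,0.08],"rot":[0,0,0],"jaw":0.8},{"xyz":[-0.001,0,0.11],"rot":[0,0,0],"jaw":0.8},{"xyz":[-0.001,0,0.13],"rot":[0,0,0],"jaw":0.8},{"xyz":[-0.001,0,0.15],"rot":[0,0,0],"jaw":0.8},{"xyz":[-0.001,0,0.165],"rot":[0,0,0],"jaw":0.8},{"xyz":[-0.001,0,0.18],"rot":[0,0,0],"jaw":0.8},{"xyz":[-0.001,0,0.187],"rot":[0,0,0],"jaw":0.8},{"xyz":[-0.001,0,0.187],"rot":[0,0,0],"jaw":0.8},{"xyz":[-0.001,0,0.187],"rot":[0,0,0],"jaw":0.8}]'
python3 - <<'E'
from h import *
print(np.round(get_obs()["q"],2))
c=np.array([.4476,.1993,.0555]);shift(c+.019*n,Rt(-1))
E
```

```text
clock: 12.68
eef_pos: [0.4517, 0.1886, 0.0864]
tool_rot: [-0.126, 0.838, 0.493, 0.197]
wrist_force: [0.9, -0.1, -0.2]
opening: 0.0769
finger_force: 0.0
[ 0.08  0.5  -0.38  2.35 -1.52  0.18  0.75]
xyz [-0.0131 -0.0143  0.02  ] rot [-0.0115  0.0104 -0.0003] rows>= 0.4
```

```bash
cat >> h.py <<'E'
def Rk(sgn,deg):
    a=np.radians(deg);z=np.sin(a)*u-np.array([0,0,np.cos(a)]);y=sgn*v;return np.c_[np.cross(y,z),y,z]
E
python3 - <<'E'
from h import *
c=np.array([.4476,.1993,.0555]);R=Rk(-1,16)
shift(c+.006*n-R[:,2]*.06,R)
E
```

```text
xyz [ 0.0065 -0.0157 -0.0564] rot [-0.0115 -0.1229  0.0009] rows>= 1.6
```

```bash
python3 -m creep '[{"xyz":[0,0,-0.03],"rot":[0,0,0],"jaw":0.8},{"xyz":[0.006,-0.016,-0.057],"rot":[-0.012,-0.06,0.001],"jaw":0.8},{"xyz":[0.006,-0.016,-0.057],"rot":[-0.012,-0.123,0.001],"jaw":0.8},{"xyz":[0.006,-0.016,-0.057],"rot":[-0.012,-0.123,0.001],"jaw":0.8},{"xyz":[0.006,-0.016,-0.057],"rot":[-0.012,-0.123,0.001],"jaw":0.8},{"xyz":[0.006,-0.016,-0.057],"rot":[-0.012,-0.123,0.001],"jaw":0.8}]'
python3 - <<'E'
from h import *
print(np.round(get_obs()["q"],2))
c=np.array([.4476,.1993,.0555]);R=Rk(-1,16)
shift(c+.006*n-R[:,2]*.013,R)
E
```

```text
clock: 13.18
eef_pos: [0.4374, 0.185, 0.1203]
tool_rot: [-0.069, 0.853, 0.503, 0.12]
wrist_force: [0.3, 0.9, 0.5]
opening: 0.077
finger_force: 0.0
[-0.47  0.39  0.2   2.24 -0.73  0.41 -0.13]
xyz [-0.0039  0.003   0.0803] rot [0.001  0.0003 0.0039] rows>= 1.2
```

```bash
python3 -m creep '[{"xyz":[-0.004,0.003,0.02],"rot":[0.001,0,0.004],"jaw":0.8},{"xyz":[-0.004,0.003,0.04],"rot":[0.001,0,0.004],"jaw":0.8},{"xyz":[-0.004,0.003,0.06],"rot":[0.001,0,0.004],"jaw":0.8},{"xyz":[-0.004,0.003,0.075],"rot":[0.001,0,0.004],"jaw":0.8},{"xyz":[-0.004,0.003,0.08],"rot":[0.001,0,0.004],"jaw":0.8},{"xyz":[-0.004,0.003,0.08],"rot":[0.001,0,0.004],"jaw":0.8},{"xyz":[-0.004,0.003,0.08],"rot":[0.001,0,0.004],"jaw":0.8}]'
python3 - <<'E'
from h import *
print(np.round(get_obs()["q"],2))
c=np.array([.4476,.1993,.0555]);R=Rk(-1,16)
shift(c+.006*n-R[:,2]*.013,R)
E
```

```text
clock: 13.77
eef_pos: [0.4446, 0.19, 0.0718]
tool_rot: [-0.072, 0.856, 0.497, 0.12]
wrist_force: [-0.7, -0.6, 0.7]
opening: 0.0766
finger_force: 0.0
[-0.35  0.49  0.04  2.27 -0.88  0.27  0.01]
xyz [ 0.0057 -0.0032 -0.0009] rot [-0.0014 -0.0007 -0.0053] rows>= 0.1
```

```bash
python3 -m creep '[{"xyz":[0.005,-0.003,0],"rot":[0,0,-0.005],"jaw":0.8},{"xyz":[0.005,-0.003,0],"rot":[0,0,-0.005],"jaw":0.8},{"xyz":[0.005,-0.003,0],"rot":[0,0,-0.005],"jaw":0.3},{"xyz":[0.005,-0.003,0],"rot":[0,0,-0.005],"jaw":0.3},{"xyz":[0.005,-0.003,0],"rot":[0,0,-0.005],"jaw":0.3},{"xyz":[0.005,-0.003,0],"rot":[0,0,-0.005],"jaw":0.3},{"xyz":[0.005,-0.003,0],"rot":[0,0,-0.005],"jaw":0.3},{"xyz":[0.005,-0.003,0],"rot":[0,0,-0.005],"jaw":0.3}]' 40
python3 -m creep '[{"xyz":[0,0,-0.02],"rot":[0,0,0],"jaw":0.3},{"xyz":[0,0,-0.06],"rot":[0,0,0],"jaw":0.3},{"xyz":[0,0,-0.11],"rot":[0,0,0],"jaw":0.3},{"xyz":[0,0,-0.16],"rot":[0,0,0],"jaw":0.3},{"xyz":[0,0,-0.2],"rot":[0,0,0],"jaw":0.3},{"xyz":[0,0,-0.2],"rot":[0,0,0],"jaw":0.3}]'
python3 - <<'E'
from h import *
print(np.round(get_obs()["q"],2))
shift([.479,-.285,.165],Rk(-1,-12))
E
```

```text
clock: 14.43
eef_pos: [0.4447, 0.1942, 0.0737]
tool_rot: [-0.071, 0.854, 0.501, 0.121]
wrist_force: [-3.8, -3.6, 13.7]
opening: 0.0575
finger_force: 39.5
clock: 14.93
eef_pos: [0.4295, 0.1643, 0.1917]
tool_rot: [-0.071, 0.854, 0.501, 0.123]
wrist_force: [-0.1, 0.4, -2.2]
opening: 0.0562
finger_force: 42.8
[-0.56  0.25  0.36  2.18 -0.55  0.6  -0.29]
xyz [-0.6013  0.4377 -0.128 ] rot [ 1.500e-03 -3.141e-01  3.000e-04] rows>= 10.9
```

Run:
```python
from h import *
c=np.array([.4476,.1993,.0555]);o=np.array([.4447,.1942,.0737])
ct=Rk(-1,16).T@(c-o);R=Rk(-1,-12);print("ctool",ct.round(4))
shift(np.array([.479,-.285,.145])-R@ct,R)
```

```text
ctool [0.0006 0.     0.0191]
xyz [-0.5965  0.4377 -0.1246] rot [ 1.500e-03 -3.141e-01  3.000e-04] rows>= 10.8
```

```bash
python3 -m creep '[{"xyz":[-0.04,0.03,-0.03],"rot":[0,0,0],"jaw":0.3},{"xyz":[-0.09,0.06,-0.05],"rot":[0,0,0],"jaw":0.3},{"xyz":[-0.14,0.1,-0.06],"rot":[0,-0.03,0],"jaw":0.3},{"xyz":[-0.19,0.14,-0.07],"rot":[0,-0.06,0],"jaw":0.3},{"xyz":[-0.24,0.18,-0.08],"rot":[0,-0.09,0],"jaw":0.3},{"xyz":[-0.29,0.22,-0.09],"rot":[0,-0.12,0],"jaw":0.3},{"xyz":[-0.34,0.26,-0.1],"rot":[0,-0.16,0],"jaw":0.3},{"xyz":[-0.39,0.3,-0.11],"rot":[0,-0.2,0],"jaw":0.3},{"xyz":[-0.44,0.34,-0.12],"rot":[0,-0.24,0],"jaw":0.3},{"xyz":[-0.49,0.38,-0.125],"rot":[0,-0.28,0],"jaw":0.3},{"xyz":[-0.54,0.41,-0.125],"rot":[0.0015,-0.314,0],"jaw":0.3},{"xyz":[-0.5965,0.438,-0.125],"rot":[0.0015,-0.314,0],"jaw":0.3},{"xyz":[-0.5965,0.438,-0.125],"rot":[0.0015,-0.314,0],"jaw":0.3},{"xyz":[-0.5965,0.438,-0.125],"rot":[0.0015,-0.314,0],"jaw":0.3},{"xyz":[-0.5965,0.438,-0.125],"rot":[0.0015,-0.314,0],"jaw":0.3}]'
python3 - <<'E'
from h import *
o=get_obs();print(np.round(o["q"],2));ct=np.array([.0006,0,.0191]);R=Rk(-1,-12);shift(np.array([.479,-.285,.145])-R@ct,R)
w,x,y,z=o["tool_rot"];R0=Ro.from_quat([x,y,z,w]).as_matrix();c=np.array(o["eef_pos"])+R0@ct
ax=R0@(Rk(-1,16).T@n);print("c",c.round(4),"axis",ax.round(3))
e1=np.cross(ax,[0,1,0]);e1/=np.linalg.norm(e1);e2=np.cross(ax,e1);th=np.linspace(0,6.28,40)
P=[c+s*ax+.031*(e1*np.cos(t)+e2*np.sin(t)) for s in(.01,-.01) for t in th]+[(.479+.044*np.cos(t),-.285+.044*np.sin(t),.086) for t in th]
a=[]
for cam in("side","top"):
    im=np.ascontiguousarray(snapshot(cam)[:,:,::-1]);cv2.imwrite(f"pics/{cam}_o2.png",im);q=proj(cam,P);x0,y0=(q.mean(0)-(40,60)).astype(int)
    cr=cv2.resize(im[y0:y0+120,x0:x0+80],(400,600),interpolation=2)
    for i,t in enumerate(q): cv2.circle(cr,tuple(int(b) for b in (t-(x0,y0)+.5)*5),1,[(0,0,255),(0,255,0),(255,0,0)][i//40],-1)
    a.append(cr)
cv2.imwrite("pics/over2.png",np.hstack(a))
E
```

```text
clock: 16.18
eef_pos: [0.4796, -0.2806, 0.1595]
tool_rot: [0.051, 0.857, 0.503, -0.093]
wrist_force: [0.6, 0.0, -2.3]
opening: 0.056
finger_force: 38.0
[-0.04  0.58  0.62  1.81 -0.15  0.86  0.09]
xyz [-0.0028  0.0026 -0.0068] rot [-0.0036  0.002   0.0016] rows>= 0.1
c [ 0.4779 -0.2836  0.1407] axis [ 0.007 -0.     1.   ]
```

View pics/over2.png

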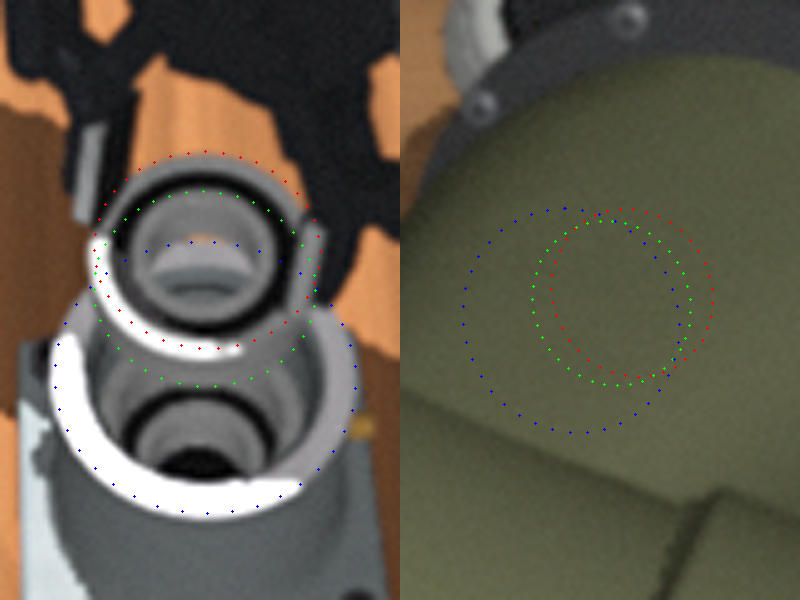

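The side view shows the bearing held over the bore. Its face is centred near crop (200,253), against a predicted (206,250), and it may lean slightly. The arm blocks the top view. I'll fit the seal ellipse for centre and tilt.

Run:
```python
from h import *
im=cv2.imread("pics/side_o2.png");o=get_obs();w,x,y,z=o["tool_rot"];R0=Ro.from_quat([x,y,z,w]).as_matrix();ct=np.array([.0006,0,.0191]);c=np.array(o["eef_pos"])+R0@ct
ax0=R0@(Rk(-1,16).T@n);th=np.linspace(0,2*np.pi,60,endpoint=False)
g=cv2.GaussianBlur(cv2.cvtColor(im,6),(0,0),.6).astype(np.float32)
f0=c+.01*ax0;uc=proj("side",f0)[0]+(-1.3,.7)
# radial search for mid-seal darkest radius
pts=[];
for t in th:
    d=np.array([np.cos(t),np.sin(t)*.9]);rs=np.arange(12.5,19,.1);s=uc+rs[:,None]*d
    val=cv2.remap(g,s[:,0].astype(np.float32)[None],s[:,1].astype(np.float32)[None],1)[0]
    wgt=np.clip(75-val,0,None)
    if wgt.sum()>0: pts.append(uc+d*(wgt*rs).sum()/wgt.sum())
pts=np.array(pts)
def model(p,N=60):
    ax=ax0+p[2]*u+p[3]*v;ax/=np.linalg.norm(ax);e1=np.cross(ax,[0,1,0]);e1/=np.linalg.norm(e1);e2=np.cross(ax,e1)
    return proj("side",[f0+[p[0],p[1],0]+p[4]*(e1*np.cos(t)+e2*np.sin(t)) for t in np.linspace(0,2*np.pi,180)])
def res(p):
    m=model(p);return np.sqrt(((pts[:,None]-m[None])**2).sum(2)).min(1)
r=least_squares(lambda p:np.r_[res([*p[:3],0,p[3]])],[0,0,0,.022],loss="soft_l1",f_scale=.3,x_scale=[.001,.001,.02,.001]);print(len(pts),r.x.round(4),np.abs(r.fun).mean())
r2=least_squares(res,[0,0,0,0,.022],loss="soft_l1",f_scale=.3,x_scale=[.001,.001,.02,.02,.001]);print(r2.x.round(4),res(r2.x).mean())
m=(im[:,:,::-1].min(2)>150)
```

```text
60 [-0.002  -0.0027 -0.0422  0.0226] 0.16869428308663068
[-0.002  -0.0027 -0.0497 -0.0124  0.0225] 0.16138138497184648
```

Run:
```python
from h import *
o=get_obs();w,x,y,z=o["tool_rot"];R0=Ro.from_quat([x,y,z,w]).as_matrix()
ct=R0.T@(np.array([.4779-.0012,-.2836-.002,.1407])-np.array(o["eef_pos"]));print(ct.round(4))
R=Rk(-1,-14)
for zz in(.102,.088): shift(np.array([.4785,-.285,zz])-R@ct,R)
```

```text
[-0.0025 -0.0003  0.0205]
xyz [0.017  0.0023 0.0627] rot [-0.0026 -0.0205  0.0026] rows>= 0.9
xyz [0.0219 0.0024 0.0855] rot [-0.0026 -0.0205  0.0026] rows>= 1.3
```

```bash
python3 -m creep '[{"xyz":[0.008,0.002,0.02],"rot":[-0.003,-0.02,0.003],"jaw":0.3},{"xyz":[0.012,0.002,0.04],"rot":[-0.003,-0.02,0.003],"jaw":0.3},{"xyz":[0.017,0.002,0.063],"rot":[-0.003,-0.02,0.003],"jaw":0.3},{"xyz":[0.017,0.002,0.063],"rot":[-0.003,-0.02,0.003],"jaw":0.3},{"xyz":[0.017,0.002,0.063],"rot":[-0.003,-0.02,0.003],"jaw":0.3},{"xyz":[0.018,0.002,0.067],"rot":[-0.003,-0.02,0.003],"jaw":0.3},{"xyz":[0.019,0.002,0.071],"rot":[-0.003,-0.02,0.003],"jaw":0.3},{"xyz":[0.0195,0.002,0.075],"rot":[-0.003,-0.02,0.003],"jaw":0.3},{"xyz":[0.02,0.002,0.078],"rot":[-0.003,-0.02,0.003],"jaw":0.3},{"xyz":[0.02,0.002,0.078],"rot":[-0.003,-0.02,0.003],"jaw":0.3}]'
python3 - <<'E'
from h import *
ct=np.array([-.0025,-.0003,.0205]);R=Rk(-1,-14);shift(np.array([.4785,-.285,.088])-R@ct,R)
E
```

```text
clock: 17.12
eef_pos: [0.4818, -0.2814, 0.1129]
tool_rot: [0.063, 0.857, 0.5, -0.105]
wrist_force: [-0.6, -3.2, 0.5]
opening: 0.056
finger_force: 34.4
xyz [ 0.0064 -0.0014  0.008 ] rot [ 0.0016  0.0009 -0.0021] rows>= 0.1
```

```bash
python3 -m creep '[{"xyz":[-0.002,0,0],"rot":[0,0,0],"jaw":0.3},{"xyz":[-0.004,0,0],"rot":[0,0,0],"jaw":0.3},{"xyz":[-0.004,0,0],"rot":[0,0,0],"jaw":0.3},{"xyz":[-0.004,0,0],"rot":[0,0,0],"jaw":0.3}]'
python3 - <<'E'
from h import *
ct=np.array([.0006,0,.0191]);R=Rk(-1,-14);shift(np.array([.4785,-.285,.088])-R@ct,R)
E
```

```text
clock: 17.45
eef_pos: [0.4807, -0.2821, 0.113]
tool_rot: [0.062, 0.857, 0.501, -0.105]
wrist_force: [0.5, -1.1, -2.3]
opening: 0.0562
finger_force: 36.3
xyz [ 0.0032 -0.0009  0.01  ] rot [ 0.0007  0.0001 -0.0014] rows>= 0.2
```

```bash
python3 -m creep '[{"xyz":[0.0006,0,0.0025],"rot":[0,0,0],"jaw":0.3},{"xyz":[0.0012,0,0.005],"rot":[0,0,0],"jaw":0.3},{"xyz":[0.0018,0,0.0075],"rot":[0,0,0],"jaw":0.3},{"xyz":[0.0018,0,0.0075],"rot":[0,0,0],"jaw":0.3},{"xyz":[0.0018,0,0.0075],"rot":[0,0,0],"jaw":0.3}]'
```

```text
clock: 17.87
eef_pos: [0.4807, -0.2824, 0.1082]
tool_rot: [0.062, 0.857, 0.501, -0.105]
wrist_force: [0.4, -2.7, -2.0]
opening: 0.0562
finger_force: 37.1
```

```bash
python3 -m creep '[{"xyz":[-0.002,0,0],"rot":[0,0,0],"jaw":0.3},{"xyz":[-0.0018,0,0.001],"rot":[0,0,0],"jaw":0.3},{"xyz":[-0.0014,0,0.0025],"rot":[0,0,0],"jaw":0.3},{"xyz":[-0.001,0,0.004],"rot":[0,0,0],"jaw":0.3},{"xyz":[-0.001,0,0.004],"rot":[0,0,0],"jaw":0.3},{"xyz":[-0.001,0,0.004],"rot":[0,0,0],"jaw":0.3}]'
```

```text
clock: 18.37
eef_pos: [0.48, -0.2831, 0.106]
tool_rot: [0.062, 0.857, 0.501, -0.105]
wrist_force: [0.3, -0.1, -2.3]
opening: 0.0564
finger_force: 39.0
```

```bash
python3 -m creep '[{"xyz":[0,0,0],"rot":[0,0,0],"jaw":0.7},{"xyz":[0,0,0],"rot":[0,0,0],"jaw":0.7},{"xyz":[0,0,0],"rot":[0,0,0],"jaw":0.7},{"xyz":[0,0,0],"rot":[0,0,0],"jaw":0.7},{"xyz":[0,0,0],"rot":[0,0,0],"jaw":0.7},{"xyz":[-0.005,0,-0.03],"rot":[0,0,0],"jaw":0.7},{"xyz":[-0.02,0,-0.08],"rot":[0,0,0],"jaw":0.7},{"xyz":[-0.02,0,-0.13],"rot":[0,0,0],"jaw":0.7},{"xyz":[-0.02,0,-0.13],"rot":[0,0,0],"jaw":0.7},{"xyz":[-0.02,0,-0.13],"rot":[0,0,0],"jaw":0.7}]'
python3 - <<'E'
from h import *
H=np.array([.4785,-.285]);th=np.linspace(0,2*np.pi,72,endpoint=False)
im=snapshot("side");cv2.imwrite("pics/side_fin.png",im[:,:,::-1]);g=cv2.GaussianBlur(cv2.cvtColor(im,7),(0,0),.6).astype(np.float32)
print("tip",[(round(d["score"],2),np.round(d["at"],1).tolist()) for d in tip_of("side","bearing_center")],"expected home",proj("side",[*H,.068])[0][::-1].round(1),"stuck",proj("side",[*H,.087])[0][::-1].round(1))
# dark seal score vs face height
for z in np.arange(.066,.101,.003):
    q=proj("side",[(H[0]+.0226*np.cos(t),H[1]+.0226*np.sin(t),z) for t in th]).astype(np.float32)
    v_=cv2.remap(g,q[:,0][None],q[:,1][None],1)[0];print(round(z,3),v_.mean().round(1),np.median(v_))
E
```

```text
clock: 19.2
eef_pos: [0.4845, -0.2771, 0.1862]
tool_rot: [0.064, 0.857, 0.501, -0.104]
wrist_force: [-0.1, 0.4, -0.6]
opening: 0.072
finger_force: 0.0
tip [(0.86, [411.8, 326.1]), (0.82, [169.5, 260.0]), (0.75, [191.4, 233.4]), (0.71, [230.6, 225.2]), (0.61, [181.0, 299.2])] expected home [412.1 324.9] stuck [405.6 325.3]
0.066 115.6 111.13135
0.069 97.4 93.5293
0.072 69.1 64.06055
0.075 41.9 41.740234
0.078 29.9 24.050293
0.081 41.2 34.586914
0.084 68.7 64.86084
0.087 91.9 98.15234
0.09 101.1 111.793945
0.093 99.3 100.21094
0.096 93.2 91.875
0.099 89.3 88.98633
```

Run:
```python
from h import *
g=cv2.GaussianBlur(cv2.cvtColor(cv2.imread("pics/side_fin.png"),6),(0,0),.6).astype(np.float32);H=(.4785,-.285)
for k in range(8):
    th=np.radians(np.linspace(45*k-20,45*k+20,9));b=[]
    for z in np.arange(.07,.087,.001):
        q=proj("side",[(H[0]+.0226*np.cos(t),H[1]+.0226*np.sin(t),z) for t in th]).astype(np.float32);b.append(cv2.remap(g,q[:,0][None],q[:,1][None],1).mean())
    b=np.array(b);w=np.clip(b.min()+25-b,0,None);print(45*k,(w@np.arange(.07,.087,.001)/w.sum()).round(4),b.min().round())
```

```text
0 0.077 18.0
45 0.0776 23.0
90 0.0784 25.0
135 0.0796 22.0
180 0.0789 35.0
225 0.0768 57.0
270 0.0784 30.0
315 0.0788 17.0
```

```bash
python3 -c "
from plant import *
print(hand_in())"
```

```text
the job is handed in; nothing more can be done
None
```

I put the spacer ring and then the ball bearing into the bore and handed the job in at about 19 s. The last side picture puts the bearing's top face about 78 mm above the bench and level, which is fully home; the arm was clear, and no verdict came back.

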